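# Weigh out the drawing board's counterweight

### The job

Pick the one steel counterweight that brings the sprung scale's pointer to rest between the two tabs of the brass fork, and set it upright on the pan, lowering it gently rather than dropping it. Leave the other two counterweights standing where they are.

Things in the scene. Friction and masses are not known exactly. Their poses are not given: they have to be found in the camera images.
- weight_small: The small counterweight: a plain turned steel cylinder 34 mm in diameter and 25 mm tall with an upright knob 20 mm in diameter (18 mm over its lowest 8 mm) and 30 mm tall on top, 55 mm in all; about 250 g, it sinks the scale pan about 14 mm (within 2 mm). Stands upright on the bench; origin at the centre of its underside, z up.
- weight_medium: The medium counterweight: a plain turned steel cylinder 50 mm in diameter and 28 mm tall with an upright knob 20 mm in diameter (18 mm over its lowest 8 mm) and 30 mm tall on top, 58 mm in all; about 500 g, it sinks the scale pan about 28 mm (within 2 mm). Stands upright on the bench; origin at the centre of its underside, z up.
- weight_large: The large counterweight: a plain turned steel cylinder 60 mm in diameter and 30.5 mm tall with an upright knob 20 mm in diameter (18 mm over its lowest 8 mm) and 30 mm tall on top, 60.5 mm in all; about 750 g, it sinks the scale pan about 42 mm (within 2 mm). Stands upright on the bench; origin at the centre of its underside, z up.
- pan_top (a point): Centre of the upper face of the floor of the scale's round aluminium pan: flat to 65 mm radius, rim 8 mm above the floor, 150 mm across outside, on a sprung stem over a grey base 150 mm square and 45 mm tall. Unloaded it is 115 mm above the bench. It only moves up and down. A brass pointer tab, 14 mm wide, 3 mm thick, sticks out of the pan at this same height towards the fork.
- fork_mid (a point): Middle of the gap of the fixed brass fork (24 mm wide, 26 mm tall over all) that marks the wanted weight: one tab starts 10 mm above this point, the other 10 mm below. It is clamped to a thin steel post, 140 mm tall, 112 mm from the pan's centre on the side away from the robot, at a height 14 to 42 mm below the unloaded pointer, whose tip passes the tabs with 3 mm to spare.
- pan (a joint): How far the scale pan has sunk, m: 0 unloaded, growing downward, stop at 0.060. Spring 175 N/m (14 mm for 250 g), damped so that it settles in about a second without bouncing.
Not all that is in view belongs to the job. Leave any orange or pink look-alike of the weight_medium alone.

How it is judged:
At the end, for the whole second after the job is handed in: One counterweight stands upright (within 8 degrees) and at rest on the pan's floor, within 45 mm of its centre; the pan is still, with the pointer's height between the fork's tabs (within 10 mm of the fork's middle); the other two counterweights are within 20 mm of where they started (z of pan_top in the frame of fork_mid between -0.01 and 0.01 m and velocity of joint pan between -0.01 and 0.01 m/s and ((horizontal distance between weight_small and pan_top below 0.045 m and z of weight_small in the frame of pan_top between -0.006 and 0.006 m and angle between weight_small's own z axis and vertical below 0.15 rad and linear speed of weight_small below 0.02 m/s and distance of each of weight_medium, weight_large from where it was at the start of the episode below 0.02 m) or (horizontal distance between weight_medium and pan_top below 0.045 m and z of weight_medium in the frame of pan_top between -0.006 and 0.006 m and angle between weight_medium's own z axis and vertical below 0.15 rad and linear speed of weight_medium below 0.02 m/s and distance of each of weight_small, weight_large from where it was at the start of the episode below 0.02 m) or (horizontal distance between weight_large and pan_top below 0.045 m and z of weight_large in the frame of pan_top between -0.006 and 0.006 m and angle between weight_large's own z axis and vertical below 0.15 rad and linear speed of weight_large below 0.02 m/s and distance of each of weight_small, weight_medium from where it was at the start of the episode below 0.02 m))); the robot touches nothing.
It fails at once if the weight was dropped or slammed onto the pan (pan driven down faster than 0.5 m/s) (velocity of joint pan above 0.5 m/s).
It also fails if it takes over 40 s, if anything falls off the work surface, if the arm or the gripper's body presses on something with over 40 N, if the wrist force passes 120 N, or if a joint passes its speed limit or range.

### The arm

A 6-joint arm with a two-finger parallel gripper is mounted at the origin on the work surface. World frame = base frame: x ahead of the robot, y to its left, z up, the work surface at z = 0. Lengths are in m, angles in rad, forces in N, time in s.
With the tool pointing down it reaches from about 0.35 to 1 m from the base axis. Payload 7.1 kg.
Tool frame: the origin (TCP) lies at the very end of the fingers, on their centre line; the grasp point (between the pads) lies 19 mm behind it; z points along the fingers, x is the direction in which the jaws open and shut, and the axes are right-handed (so a half turn about z gives the same grasp; the last joint's range is limited). The gripper opens to 85 mm and grips with 20 to 120 N. Pads are 22 mm wide; open, the fingers measure 114 mm over their backs; the gripper's body (76 mm by 85 mm) begins 54 mm behind the grasp point. The pads swing forward as they close: fully open they stand 13 mm farther back than shut.
Start: joints at [-0.019, 0.423, 1.63, -0, 1.089, -0.019], TCP at [0.625, 0, 0.231] pointing down, gripper open.
Joint ranges: [-3, 3], [-0.9, 2.11], [0.09, 2.58], [-1.31, 4.45], [0.11, 2.69], [-2.54, 2.54]. Speed limits (rad/s): [2.39, 2.39, 3.01, 3.14, 3.14, 3.14].

### API

Orientations are given as a unit quaternion [w, x, y, z].
In Python, from station import robot gives the robot as it stands. The module is installed in compiled form; this text tells all that it offers.
- The arm moves only by the tool send_rows, never from a script. Its argument "series" is a list of rows, each an object of numbers: "ax", "ay", "az": the turn, a rotation vector about the world's x, y, z in rad; "tx", "ty", "tz": the shift along the world's x, y, z in cm; "gripper": the opening, from 0 (shut) to 1 (fully open). A call has 1 to 5 rows; each row shifts and turns the commanded pose from where the row before left it; what a row does not reach is not made up. A row lasts 1/8 s, in which the tool goes at most 62.5 mm and 10.7 degrees, less where a joint would pass 70% of its speed; a pose out of reach is approached as far as the arm can. A call with a gripper value outside its range is refused whole. The fingers move at their own pace and stop on an object; "force" is the grip in N (left out, the last holds). Time passes only in rows, so rows that do not move let the fingers close. It gives the time, the measured TCP pose, the force and the opening at its end, in the units of the state.
- robot.get_state(): the state, without advancing time (a new reading comes with each control period).
- robot.grab_frame(name): name is "scene" or "side" or "wrist"; returns the picture (384x512x3 uint8, red, green, blue); there is no depth.
- robot.calibration(name): a dict with "fx", "fy", "cx", "cy" (pixels), "pose" (4x4, takes a point from camera to world coordinates); the wrist camera has in their place "mount" (4x4, takes a point from camera to tool coordinates, whose origin is the TCP and whose axes are the tool frame's). Camera axes: x right, y down, z forward; pixel columns grow to the right and rows downward; lengths in m; the calibration is good to about 2 mm. The wrist camera is an equidistant fisheye: a pixel r from the principal point sees the ray r / f radians off the axis. A picture is of the moment at which its call begins: read the wrist's pose just before it. calibration takes no time and is no camera call.
- robot.sign_off(): hands the job in, once; it reports no verdict.
The state is a dict: "time": time; "q": joint angles; "dq": joint speeds; "tau": joint torques, N m; "tcp_pos": TCP position; "tcp_rot": TCP orientation; "force": force on the tool from outside, world axes, zero at the start; "wrist_torque": the same for the moment, N m; "grip_width": opening from 0.0 (shut) to 1.0 (fully open).
Only numpy, scipy, OpenCV 4.12 (cv2) and the standard library are available. Lean on these libraries where they do the work, as an engineer would, in place of code of your own. Each camera call takes 0.05 s, during which the arm holds its last target.

## Working session

There is one attempt and no reset: what is moved stays moved. The work goes in short steps, Python scripts to look and compute and a tool call to move; the robot and the scene stay as the last step left them, time stands still between calls to the robot, and variables do not carry over. Pictures are saved under pics/ and viewed, and the job is handed in when it is done.

Besides the shell and the picture viewer there is one more tool, called after "Request:" as a command line: name --argument value ..., lists and objects as JSON in quotes. send_rows: Moves the arm, as the interface text tells. Its arguments: {"type":"object","properties":{"series":{"type":"array"},"force":{"type":"number"}},"required":["series"]}

```bash
mkdir -p pics; python3 - <<'E'
from station import robot
import cv2,numpy as np
np.set_printoptions(precision=4,suppress=True)
print(robot.get_state())
for n in ("scene","side","wrist"):
    im=robot.grab_frame(n); cv2.imwrite(f"pics/{n}0.png",im[:,:,::-1]); print(n,robot.calibration(n))
E
```

```text
{'time': 0.0, 'q': array([-0.019 ,  0.4239,  1.6307,  0.    ,  1.0886, -0.019 ]), 'dq': array([ 0.0007, -0.0005, -0.0001,  0.0008, -0.0003,  0.0007]), 'tau': array([  0.0007, -55.7383, -28.1743,   0.0001,   0.0072,   0.    ]), 'tcp_pos': array([0.6244, 0.0001, 0.2305]), 'tcp_rot': array([-0.    ,  1.    ,  0.    , -0.0008]), 'force': array([-0.0136, -0.1986,  0.0878]), 'wrist_torque': array([ 0.0063, -0.0433, -0.0504]), 'grip_width': 0.9963417002806251}
scene {'fx': 411.59018282419345, 'fy': 411.59018282419345, 'cx': 260.75209366652206, 'cy': 185.1015692231814, 'pose': array([[-0.2568,  0.8095, -0.528 ,  1.0174],
       [ 0.9664,  0.2089, -0.1498,  0.138 ],
       [-0.011 , -0.5487, -0.8359,  0.8154],
       [ 0.    ,  0.    ,  0.    ,  1.    ]])}
side {'fx': 436.6222118349882, 'fy': 436.6222118349882, 'cx': 252.09746894787006, 'cy': 192.53555408708414, 'pose': array([[-0.8862, -0.3007,  0.3524,  0.2518],
       [-0.4633,  0.5824, -0.6679,  0.6602],
       [-0.0044, -0.7552, -0.6555,  0.733 ],
       [ 0.    ,  0.    ,  0.    ,  1.    ]])}
wrist {'fx': 297.3186396354542, 'fy': 297.3186396354542, 'cx': 255.25086764869985, 'cy': 193.59818966887744, 'mount': array([[ 1.    ,  0.    ,  0.0016,  0.    ],
       [-0.0005,  0.9507,  0.3102, -0.0798],
       [-0.0015, -0.3102,  0.9507, -0.1436],
       [ 0.    ,  0.    ,  0.    ,  1.    ]])}
```

View pics/scene0.png

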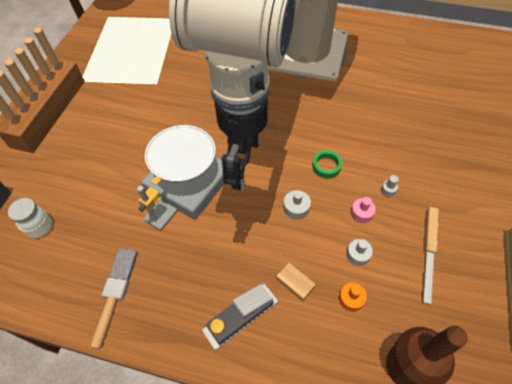

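View pics/side0.png

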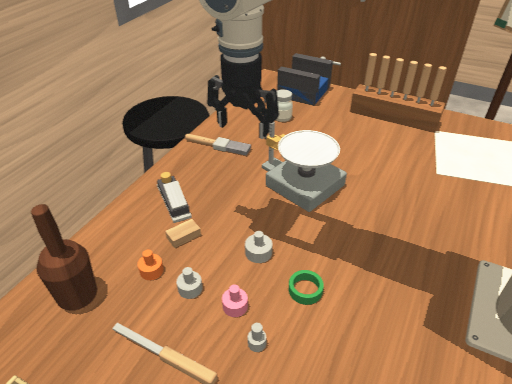

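View pics/wrist0.png

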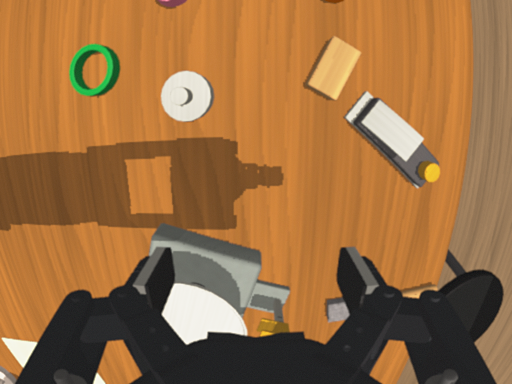

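The scene view shows the scale at about (180,155) and the brass fork at (150,197). The steel weights are at (297,204), (360,250) and (391,186). I'll zoom in on the fork and the weights.

```bash
python3 - <<'E'
import cv2,numpy as np
a=cv2.imread('pics/scene0.png'); b=cv2.imread('pics/side0.png')
def crop(im,x,y,w,h,s): return cv2.resize(im[y:y+h,x:x+w],None,fx=s,fy=s,interpolation=cv2.INTER_CUBIC)
cv2.imwrite('pics/z1.png',crop(a,125,115,100,75+40,5))
cv2.imwrite('pics/z2.png',crop(b,240,110,110,100,6))
cv2.imwrite('pics/z3.png',crop(a,275,160,140,110,5))
cv2.imwrite('pics/z4.png',crop(b,165,220,120,140,4))
E
```

```text
(no output)
```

View pics/z1.png

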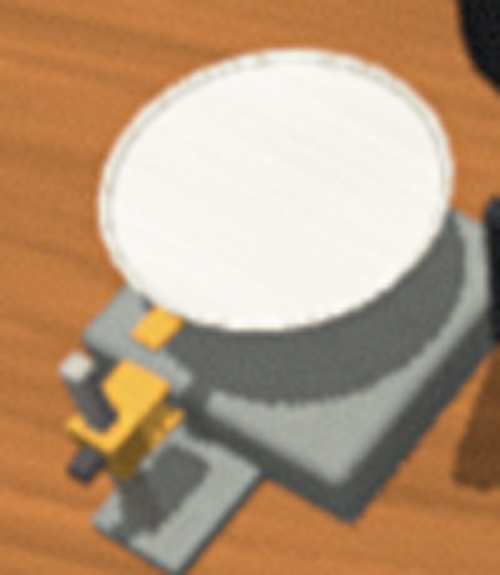

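View pics/z2.png

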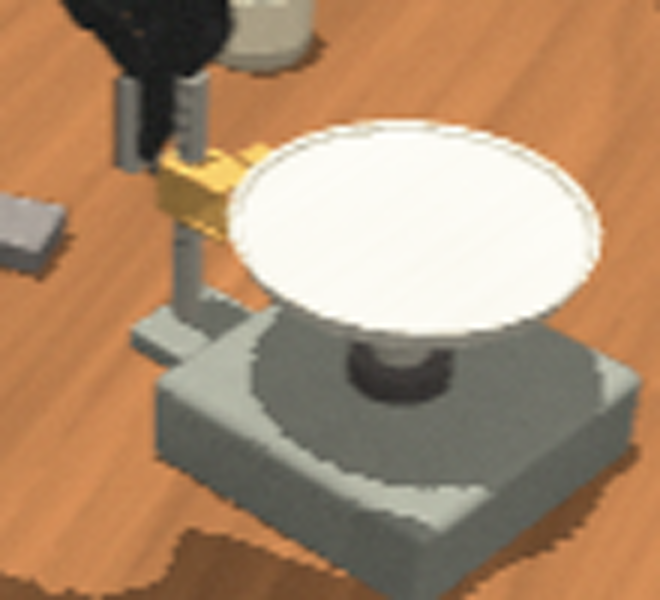

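View pics/z3.png

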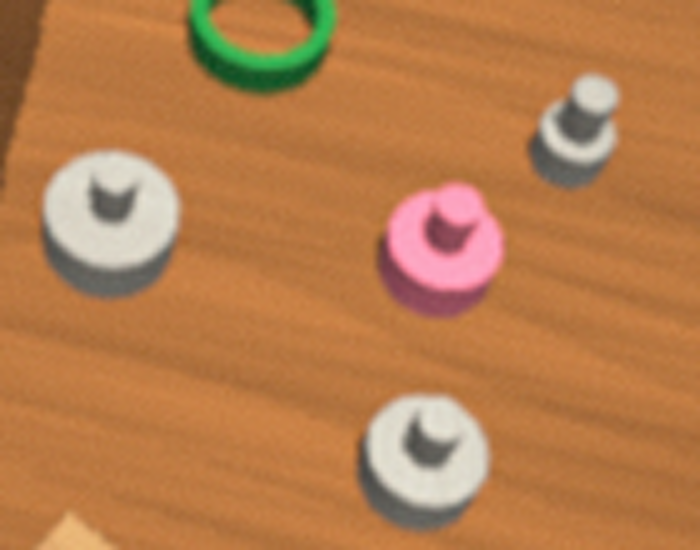

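View pics/z4.png

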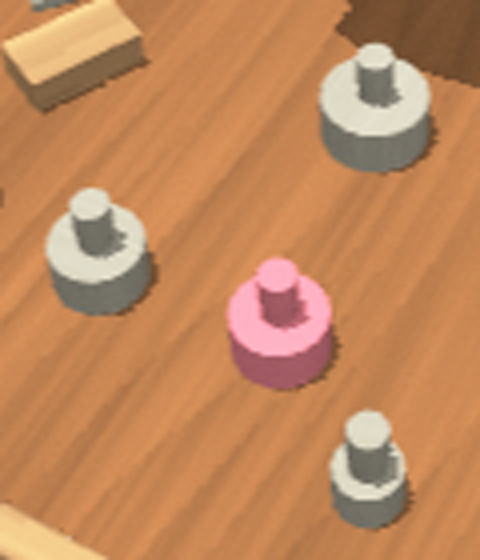

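```bash
cat > h.py <<'E'
import cv2,numpy as np
from station import robot
np.set_printoptions(precision=4,suppress=True)
C={n:robot.calibration(n) for n in ("scene","side")}
def ray(n,u,v):
    c=C[n];d=c['pose'][:3,:3]@np.array([(u-c['cx'])/c['fx'],(v-c['cy'])/c['fy'],1]);return c['pose'][:3,3],d
def atz(n,u,v,z):
    o,d=ray(n,u,v);return o+d*(z-o[2])/d[2]
def proj(n,P):
    c=C[n];p=(np.atleast_2d(P)-c['pose'][:3,3])@c['pose'][:3,:3]
    return np.c_[c['cx']+c['fx']*p[:,0]/p[:,2],c['cy']+c['fy']*p[:,1]/p[:,2]]
def tri(a,b):
    o1,d1=ray("scene",*a);o2,d2=ray("side",*b);d1=d1/np.linalg.norm(d1);d2=d2/np.linalg.norm(d2)
    s=np.linalg.lstsq(np.c_[d1,-d2],o2-o1,rcond=None)[0];p=o1+s[0]*d1;q=o2+s[1]*d2
    return (p+q)/2,np.linalg.norm(p-q)
def drawcirc(im,n,c,r,col,s=1):
    t=np.linspace(0,2*np.pi,60);P=np.c_[c[0]+r*np.cos(t),c[1]+r*np.sin(t),np.full(60,c[2])]
E
python3 - <<'E'
from h import *
from scipy.optimize import least_squares
# pan rim: white blob
im={n:cv2.imread(f'pics/{n}0.png') for n in C}
roi={'scene':(140,120,80,66),'side':(274,128,70,42)}
cont={}
for n,(x,y,w,h) in roi.items():
    m=(im[n].min(2)>190).astype(np.uint8); mm=np.zeros_like(m); mm[y:y+h,x:x+w]=m[y:y+h,x:x+w]
    c=max(cv2.findContours(mm,cv2.RETR_EXTERNAL,cv2.CHAIN_APPROX_NONE)[0],key=cv2.contourArea)
    e=cv2.fitEllipse(cv2.convexHull(c)); print(n,e)
    W=atz(n,*e[0],0.123);print('rim centre z=.123',W)
    P=np.array([atz(n,*p,0.123)[:2] for p in cv2.convexHull(c)[:,0]+0.0]); 
    A=np.c_[2*P,np.ones(len(P))];s=np.linalg.lstsq(A,(P**2).sum(1),rcond=None)[0];print('circle',s[:2],np.sqrt(s[2]+s[:2]@s[:2]))
# weights: knob tops (zoom coords)
for nm,a,b,h in [('L',(None),(375,55),.0605),('M',(438,425),(92,203),.058),('S',(595,95),(368,428),.055)]:
    q=(165+b[0]/4,220+b[1]/4); print(nm,'side',atz('side',*q,h),end=' ')
    if a: p=(275+a[0]/5,160+a[1]/5); print('scene',atz('scene',*p,h),tri(p,q))
    else: print()
print('post top tri',tri((140,188),(240+193/6,110+76/6)))
E
```

```text
scene ((179.55764770507812, 152.67916870117188), (54.15243911743164, 70.17877197265625), 77.22432708740234)
rim centre z=.123 [ 0.5434 -0.1746  0.123 ]
circle [ 0.5401 -0.1755] 0.07388342584647105
side ((308.5787048339844, 147.50814819335938), (35.163726806640625, 61.46471405029297), 94.13386535644531)
rim centre z=.123 [ 0.5354 -0.1712  0.123 ]
circle [ 0.5372 -0.1746] 0.07404580435455284
L side [0.5391 0.0865 0.0605] 
M side [0.618  0.2368 0.058 ] scene [0.6267 0.2368 0.058 ] (array([0.6222, 0.2356, 0.0524]), np.float64(0.004996511138984496))
S side [0.4425 0.2832 0.055 ] scene [0.4474 0.2844 0.055 ] (array([0.4441, 0.2835, 0.0525]), np.float64(0.003656155337563574))
post top tri (array([ 0.6538, -0.2133,  0.1355]), np.float64(0.0008202156977623828))
```

```bash
python3 - <<'E'
from h import *
pan=np.array([.5385,-.175]);post=np.array([.6538,-.2133]);u=(post-pan)/np.linalg.norm(post-pan);v=np.array([-u[1],u[0]])
print(u)
for n,(x,y,w,h,s) in {'scene':(130,165,50,60,5),'side':(255,115,45,60,5)}.items():
    im=cv2.imread(f'pics/{n}0.png');tiles=[]
    for d in (.014,.028,.042):
        t=cv2.resize(im[y:y+h,x:x+w],None,fx=s,fy=s,interpolation=cv2.INTER_CUBIC)
        z=.115-d
        for zz,col in ((z+.013,(0,0,255)),(z-.013,(255,0,0))):
            P=[np.r_[pan+u*r+v*k,zz] for r,k in ((.103,-.012),(.103,.012),(.118,.012),(.118,-.012))]
            q=(proj(n,P)-[x,y]+.5)*s
            cv2.polylines(t,[q.astype(int)],True,col,1)
        tiles.append(t)
    cv2.imwrite(f'pics/ov_{n}.png',np.hstack(tiles))
E
```

```text
[ 0.949  -0.3152]
```

View pics/ov_scene.png

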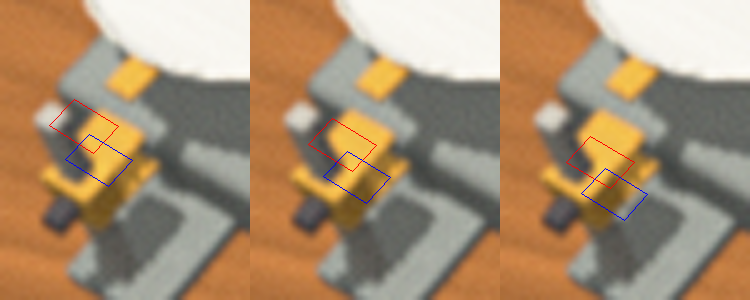

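View pics/ov_side.png

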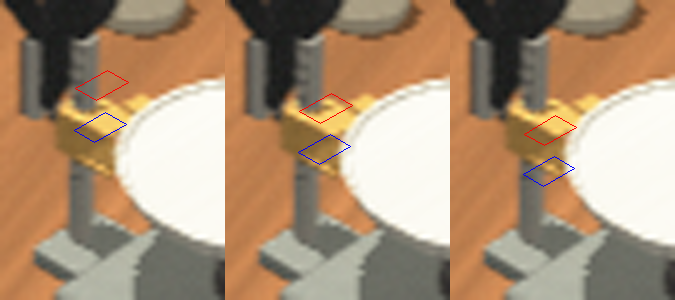

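```bash
python3 - <<'E'
from h import *
pan=np.array([.5385,-.175])
t=atz('scene',125+150/5,115+332/5,.115)[:2];print('pointer tip-ish',t,t-pan,np.linalg.norm(t-pan))
u=(t-pan)/np.linalg.norm(t-pan);v=np.array([-u[1],u[0]]);print(u)
for n,(x,y,w,h,s) in {'scene':(130,165,50,60,5),'side':(255,115,45,60,5)}.items():
    im=cv2.imread(f'pics/{n}0.png');tiles=[]
    for d in (.014,.028,.042):
        T=cv2.resize(im[y:y+h,x:x+w],None,fx=s,fy=s,interpolation=cv2.INTER_CUBIC)
        z=.115-d
        for zz,col in ((z+.013,(0,0,255)),(z-.013,(255,0,0)),(.115,(0,255,0))):
            r1,r2,k=(.103,.121,.012) if zz!=.115 else (.07,.1,.007)
            P=[np.r_[pan+u*r+v*k,zz] for r,k in ((r1,-k),(r1,k),(r2,k),(r2,-k))]
            q=(proj(n,P)-[x,y]+.5)*s
            cv2.polylines(T,[q.astype(int)],True,col,1)
        tiles.append(T)
    cv2.imwrite(f'pics/ov2_{n}.png',np.hstack(tiles))
E
```

```text
pointer tip-ish [ 0.6205 -0.2002] [ 0.082  -0.0252] 0.08577125506293946
[ 0.9557 -0.2943]
```

View pics/ov2_scene.png

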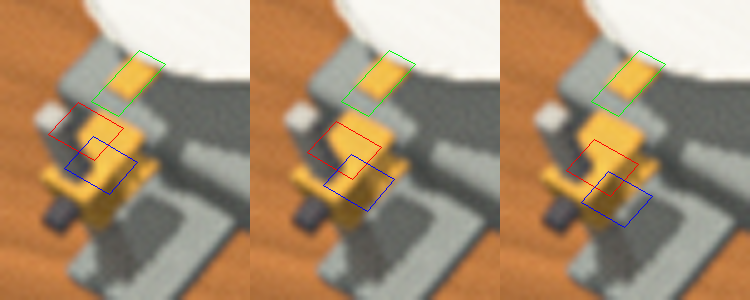

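View pics/ov2_side.png

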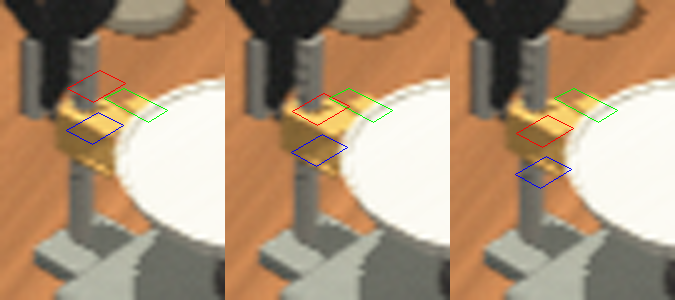

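Request:
send_rows --series '[{"ax": -0.18,"tx": 1.5,"tz": -2,"ty": 1},{"ax": -0.18,"tx": 1.5,"tz": -2,"ty": 1},{"ax": -0.18,"tx": 1,"tz": -2,"ty": 1},{"tx": 0},{"tx": 0}]'

```text
schema error: expected keys ax, ay, az, tx, ty, tz, gripper
```

```bash
python3 - <<'E'
from h import *
s=robot.get_state();print(s['time'],s['tcp_pos'],s['tcp_rot'])
im=robot.grab_frame("wrist"); cv2.imwrite("pics/w1.png",im[:,:,::-1]); np.save('w1.npy',np.r_[s['tcp_pos'],s['tcp_rot']])
E
```

```text
0.15 [0.6246 0.     0.2307] [-0.      1.     -0.     -0.0006]
```

View pics/w1.png

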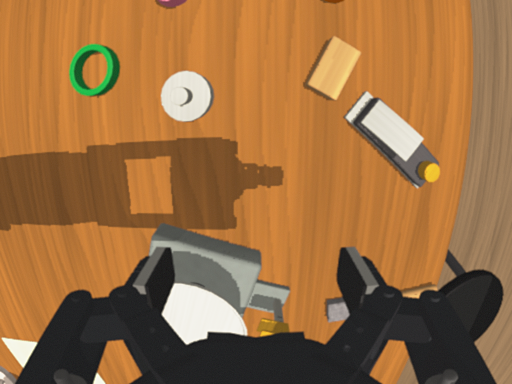

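The call was refused because every row needs all the keys, and the arm didn't move. I'm sending it again.

Request:
send_rows --series '[{"ax": -0.18,"ay": 0,"az": 0,"tx": 1.5,"ty": 1,"tz": -2,"gripper": 1},{"ax": -0.18,"ay": 0,"az": 0,"tx": 1.5,"ty": 1,"tz": -2,"gripper": 1},{"ax": -0.18,"ay": 0,"az": 0,"tx": 1,"ty": 1,"tz": -2,"gripper": 1},{"ax": 0,"ay": 0,"az": 0,"tx": 0,"ty": 0,"tz": 0,"gripper": 1},{"ax": 0,"ay": 0,"az": 0,"tx": 0,"ty": 0,"tz": 0,"gripper": 1}]'

```text
time: 0.82
tcp_pos: [0.6649, 0.0301, 0.1712]
tcp_rot: [0.266, 0.964, 0.0, -0.0]
force: [-0.7, -0.3, 0.7]
grip_width: 0.999
```

```bash
python3 - <<'E'
from h import *
s=robot.get_state();print(s['time'],s['tcp_pos'],s['tcp_rot'])
im=robot.grab_frame("wrist"); cv2.imwrite("pics/w2.png",im[:,:,::-1]); np.save('w2.npy',np.r_[s['tcp_pos'],s['tcp_rot']])
E
```

```text
0.825 [0.6649 0.0301 0.1712] [ 0.2661  0.9639  0.0003 -0.0003]
```

View pics/w2.png

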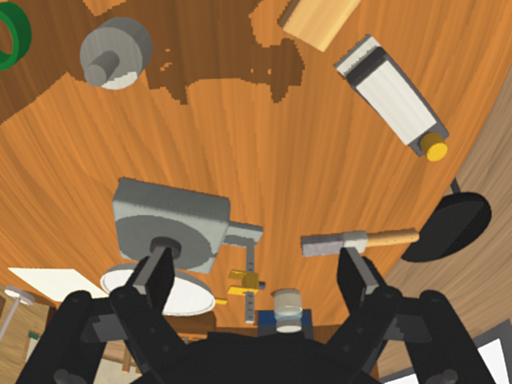

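The wrist image is upside-down. The pointer is at (220,301), the fork at about (243,281), and the post runs from (249,243) to (250,323). I'll zoom in.

```bash
python3 - <<'E'
import cv2
a=cv2.imread('pics/w2.png')[235:330,195:275]
cv2.imwrite('pics/w2z.png',cv2.resize(a,None,fx=6,fy=6,interpolation=cv2.INTER_CUBIC))
E
```

```text
(no output)
```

View pics/w2z.png

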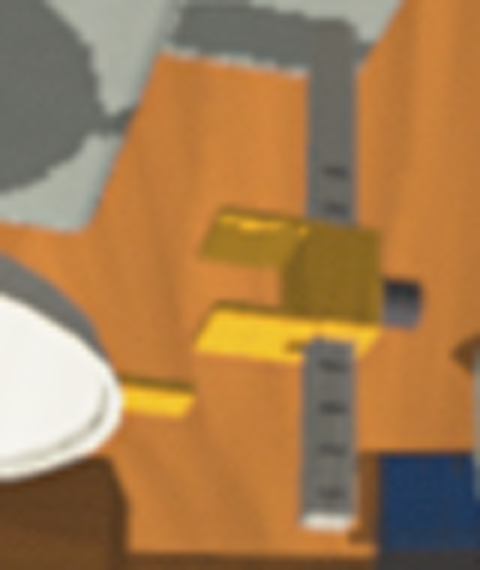

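```bash
cat >> h.py <<'E'
from scipy.spatial.transform import Rotation as R
WC=robot.calibration('wrist')
def wproj(P,p7):
    Rt=R.from_quat(np.r_[p7[4:],p7[3]]).as_matrix();M=WC['mount']
    t=(np.atleast_2d(P)-p7[:3])@Rt;c=(t-M[:3,3])@M[:3,:3]
    rho=np.linalg.norm(c[:,:2],axis=1);th=np.arctan2(rho,c[:,2])
    return np.c_[WC['cx']+WC['fx']*th*c[:,0]/rho,WC['cy']+WC['fy']*th*c[:,1]/rho]
def wray(u,v,p7):
    Rt=R.from_quat(np.r_[p7[4:],p7[3]]).as_matrix();M=WC['mount']
    x=np.array([(u-WC['cx'])/WC['fx'],(v-WC['cy'])/WC['fy']]);th=np.linalg.norm(x)
    c=np.r_[x/max(th,1e-9)*np.sin(th),np.cos(th)]
    return Rt@M[:3,3]+p7[:3],Rt@M[:3,:3]@c
def watz(u,v,p7,z):
    o,d=wray(u,v,p7);return o+d*(z-o[2])/d[2]
E
python3 - <<'E'
from h import *
p=np.load('w2.npy');x,y,w,h,s=195,235,80,95,3
pan=np.array([.5385,-.175]);u=np.array([.9557,-.2943]);v=np.array([-u[1],u[0]])
im=cv2.imread('pics/w2.png');T=[]
for d in (.014,.028,.042):
    t=cv2.resize(im[y:y+h,x:x+w],None,fx=s,fy=s,interpolation=cv2.INTER_CUBIC);z=.115-d
    for zz,r1,r2,k,col in ((z+.013,.1,.13,.012,(0,0,255)),(z-.013,.1,.13,.012,(255,0,0)),(.115,.07,.097,.007,(0,255,0)),(.14,.12,.128,.004,(255,0,255))):
        q=(wproj([np.r_[pan+u*r+v*kk,zz] for r,kk in ((r1,-k),(r1,k),(r2,k),(r2,-k))],p)-[x,y]+.5)*s
        cv2.polylines(t,[q.astype(int)],True,col,1)
    T.append(t)
cv2.imwrite('pics/w2o.png',np.hstack(T))
E
```

```text
(no output)
```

View pics/w2o.png

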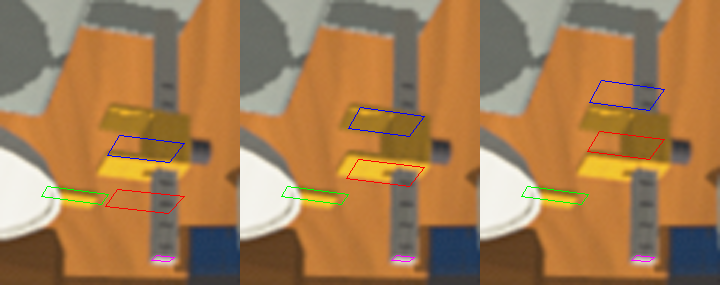

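d = 28 mm matches at the pointer, both tabs and the post, so the medium weight is the right one. I'll hover over it and measure again.

Request:
send_rows --series '[{"ax": 0.18,"ay": 0,"az": 0,"tx": -1,"ty": 5,"tz": 1,"gripper": 1},{"ax": 0.18,"ay": 0,"az": 0,"tx": -1,"ty": 5,"tz": 0,"gripper": 1},{"ax": 0.18,"ay": 0,"az": 0,"tx": -1,"ty": 5,"tz": 0,"gripper": 0.6},{"ax": 0,"ay": 0,"az": 0,"tx": -1,"ty": 5,"tz": 0,"gripper": 0.6},{"ax": 0,"ay": 0,"az": 0,"tx": 0,"ty": 0,"tz": 0,"gripper": 0.6}]'

```text
time: 1.5
tcp_pos: [0.6254, 0.231, 0.1838]
tcp_rot: [-0.001, 1.0, 0.0, 0.002]
force: [0.2, -0.5, 0.4]
grip_width: 0.602
```

```bash
python3 - <<'E'
from h import *
s=robot.get_state();print(s['time'],s['tcp_pos'],s['tcp_rot'],s['dq'])
im=robot.grab_frame("wrist"); cv2.imwrite("pics/w3.png",im[:,:,::-1]); np.save('w3.npy',np.r_[s['tcp_pos'],s['tcp_rot']])
E
```

```text
1.5 [0.6254 0.231  0.1838] [-0.0012  1.      0.0002  0.0018] [-0.0357  0.0086  0.0056 -0.0297  0.0037 -0.0236]
```

View pics/w3.png

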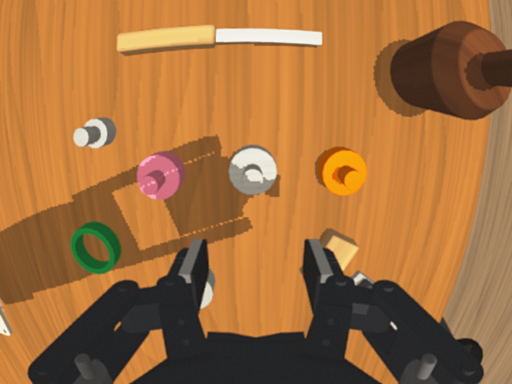

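The medium weight is in the middle: its body top is centred at about (253,169) and its knob at about (254,177). The pink and orange look-alikes stand on either side of it, along x.

```bash
python3 - <<'E'
import cv2
a=cv2.imread('pics/w3.png')[130:210,215:295]
cv2.imwrite('pics/w3z.png',cv2.resize(a,None,fx=7,fy=7,interpolation=cv2.INTER_CUBIC))
from h import *
p=np.load('w3.npy')
print('pink',watz(159,176,p,.028),'orange',watz(344,170,p,.028))
E
```

```text
pink [0.5229 0.2335 0.028 ] orange [0.7212 0.2399 0.028 ]
```

View pics/w3z.png

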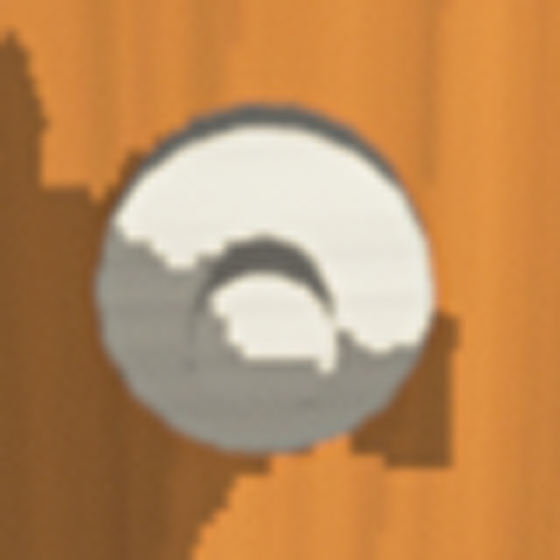

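```bash
python3 - <<'E'
from h import *
p=np.load('w3.npy')
print('body',watz(252.4,170.5,p,.028),'knob',watz(252.6,178.1,p,.058))
print(watz(97/7+214.5,170.5,p,.028)-watz(433/7+214.5,170.5,p,.028))
s=robot.get_state();print(s['tcp_pos'])
E
```

```text
body [0.6235 0.2386 0.028 ] knob [0.6239 0.2385 0.058 ]
[-0.0498  0.      0.    ]
[0.6256 0.2298 0.1834]
```

Request:
send_rows --series '[{"ax": 0,"ay": 0,"az": 0,"tx": -0.2,"ty": 0.9,"tz": -3,"gripper": 0.6},{"ax": 0,"ay": 0,"az": 0,"tx": 0,"ty": 0,"tz": -4,"gripper": 0.6},{"ax": 0,"ay": 0,"az": 0,"tx": 0,"ty": 0,"tz": -2,"gripper": 0.6},{"ax": 0,"ay": 0,"az": 0,"tx": 0,"ty": 0,"tz": 0,"gripper": 0.6},{"ax": 0,"ay": 0,"az": 0,"tx": 0,"ty": 0,"tz": 0,"gripper": 0.6}]'

```text
time: 2.17
tcp_pos: [0.6242, 0.2388, 0.0928]
tcp_rot: [-0.0, 1.0, -0.0, 0.001]
force: [0.2, -0.0, 0.4]
grip_width: 0.6
```

```bash
python3 - <<'E'
from h import *
s=robot.get_state();print(s['time'],s['tcp_pos'],s['tcp_rot'],s['dq'])
im=robot.grab_frame("wrist"); cv2.imwrite("pics/w4.png",im[:,:,::-1]); np.save('w4.npy',np.r_[s['tcp_pos'],s['tcp_rot']])
E
```

```text
2.175 [0.6242 0.2388 0.0928] [-0.0004  1.     -0.0004  0.0011] [ 0.0059 -0.0094 -0.0033 -0.0006 -0.0024  0.0018]
```

View pics/w4.png

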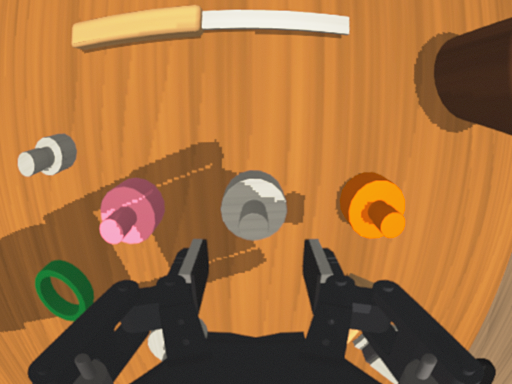

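The weight is centred between the fingers, with its knob at about (254,220). I'm descending and gripping.

Request:
send_rows --series '[{"ax": 0,"ay": 0,"az": 0,"tx": 0,"ty": 0,"tz": -2.5,"gripper": 0.6},{"ax": 0,"ay": 0,"az": 0,"tx": 0,"ty": 0,"tz": -2,"gripper": 0.6},{"ax": 0,"ay": 0,"az": 0,"tx": 0,"ty": 0,"tz": -1,"gripper": 0.6},{"ax": 0,"ay": 0,"az": 0,"tx": 0,"ty": 0,"tz": -0.5,"gripper": 0.6},{"ax": 0,"ay": 0,"az": 0,"tx": 0,"ty": 0,"tz": 0,"gripper": 0.6}]'

```text
time: 2.85
tcp_pos: [0.6231, 0.2391, 0.0313]
tcp_rot: [-0.0, 1.0, 0.0, -0.0]
force: [0.3, -0.1, 0.2]
grip_width: 0.603
```

```bash
python3 - <<'E'
from h import *
s=robot.get_state();print(s['time'],s['tcp_pos'],s['force'])
im=robot.grab_frame("wrist"); cv2.imwrite("pics/w5.png",im[:,:,::-1])
E
```

```text
2.85 [0.6231 0.2391 0.0313] [ 0.2948 -0.0703  0.1883]
```

View pics/w5.png

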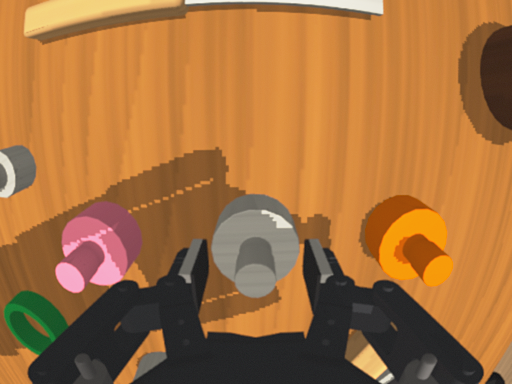

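Request:
send_rows --series '[{"ax": 0,"ay": 0,"az": 0,"tx": 0,"ty": 0,"tz": 0,"gripper": 0.1},{"ax": 0,"ay": 0,"az": 0,"tx": 0,"ty": 0,"tz": 0,"gripper": 0.1},{"ax": 0,"ay": 0,"az": 0,"tx": 0,"ty": 0,"tz": 0,"gripper": 0.1},{"ax": 0,"ay": 0,"az": 0,"tx": 0,"ty": 0,"tz": 0,"gripper": 0.1},{"ax": 0,"ay": 0,"az": 0,"tx": 0,"ty": 0,"tz": 0,"gripper": 0.1}]' --force 60

```text
time: 3.52
tcp_pos: [0.6231, 0.2391, 0.032]
tcp_rot: [-0.0, 1.0, 0.0, 0.0]
force: [-2.0, 0.4, 6.1]
grip_width: 0.205
```

Request:
send_rows --series '[{"ax": 0,"ay": 0,"az": 0,"tx": 0,"ty": 0,"tz": 1,"gripper": 0.1},{"ax": 0,"ay": 0,"az": 0,"tx": 0,"ty": 0,"tz": 2,"gripper": 0.1},{"ax": 0,"ay": 0,"az": 0,"tx": 0,"ty": 0,"tz": 2,"gripper": 0.1},{"ax": 0,"ay": 0,"az": 0,"tx": 0,"ty": 0,"tz": 0,"gripper": 0.1},{"ax": 0,"ay": 0,"az": 0,"tx": 0,"ty": 0,"tz": 0,"gripper": 0.1}]'

```text
time: 4.15
tcp_pos: [0.6228, 0.239, 0.0815]
tcp_rot: [-0.0, 1.0, -0.0, 0.0]
force: [-0.2, 0.7, -6.2]
grip_width: 0.2
```

```bash
python3 - <<'E'
from h import *
s=robot.get_state();print(s['time'],s['tcp_pos'],s['force'],s['wrist_torque'],s['grip_width'])
im=robot.grab_frame("wrist");b=robot.grab_frame("side")
cv2.imwrite("pics/w6.png",im[:,:,::-1]);cv2.imwrite("pics/s6.png",cv2.resize(b[190:330,120:280,::-1],None,fx=4,fy=4))
E
```

```text
4.15 [0.6228 0.239  0.0815] [-0.1689  0.7399 -6.1842] [ 0.0736 -0.0136 -0.0766] 0.19968267751724872
```

View pics/w6.png

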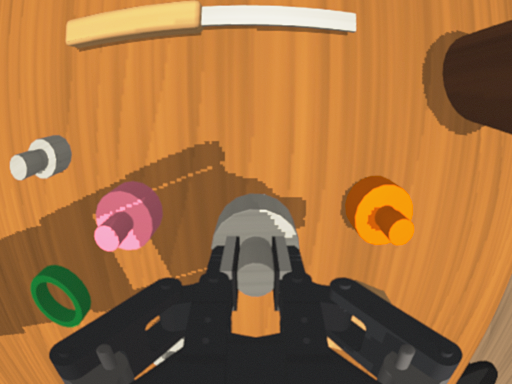

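View pics/s6.png

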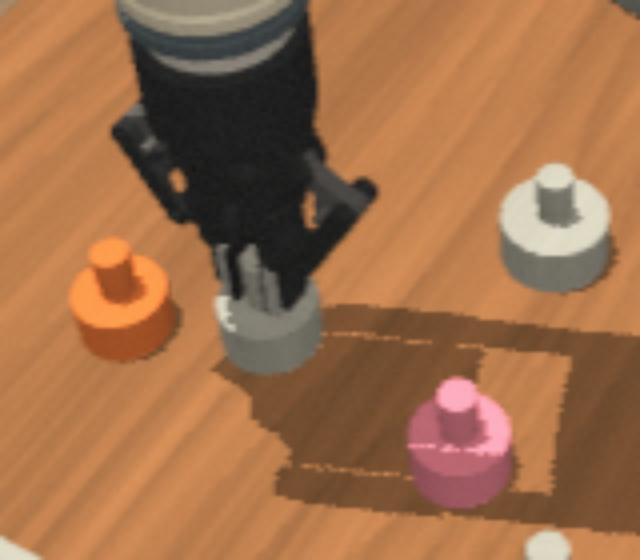

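The weight is up: the force reads about -6 N, the shadow has separated from it, and it's still centred between the fingers. I'll firm up the grip and carry it high.

Request:
send_rows --series '[{"ax": 0,"ay": 0,"az": 0,"tx": 0,"ty": 0,"tz": 3,"gripper": 0.1},{"ax": 0,"ay": 0,"az": 0,"tx": 0,"ty": 0,"tz": 4,"gripper": 0.1},{"ax": 0,"ay": 0,"az": 0,"tx": 0,"ty": -1.4,"tz": 4,"gripper": 0.1},{"ax": 0,"ay": 0,"az": 0,"tx": -0.4,"ty": -3,"tz": 2,"gripper": 0.1},{"ax": 0,"ay": 0,"az": 0,"tx": -1,"ty": -4,"tz": 0,"gripper": 0.1}]' --force 90

```text
time: 4.88
tcp_pos: [0.61, 0.155, 0.2129]
tcp_rot: [-0.0, 1.0, 0.001, 0.002]
force: [0.7, -0.6, -6.2]
grip_width: 0.192
```

Request:
send_rows --series '[{"ax": 0,"ay": 0,"az": 0,"tx": -1,"ty": -5,"tz": 0,"gripper": 0.1},{"ax": 0,"ay": 0,"az": 0,"tx": -1,"ty": -5,"tz": 0,"gripper": 0.1},{"ax": 0,"ay": 0,"az": 0,"tx": -1,"ty": -5,"tz": 0,"gripper": 0.1},{"ax": 0,"ay": 0,"az": 0,"tx": -1,"ty": -5,"tz": 0,"gripper": 0.1},{"ax": 0,"ay": 0,"az": 0,"tx": -1,"ty": -5,"tz": 0,"gripper": 0.1}]'

```text
time: 5.5
tcp_pos: [0.5581, -0.0964, 0.2107]
tcp_rot: [-0.0, 1.0, 0.0, -0.001]
force: [1.2, -0.1, -5.1]
grip_width: 0.19
```

Request:
send_rows --series '[{"ax": 0,"ay": 0,"az": 0,"tx": -1,"ty": -4,"tz": 0,"gripper": 0.1},{"ax": 0,"ay": 0,"az": 0,"tx": -0.7,"ty": -3,"tz": 0,"gripper": 0.1},{"ax": 0,"ay": 0,"az": 0,"tx": -0.3,"ty": -1,"tz": 0,"gripper": 0.1},{"ax": 0,"ay": 0,"az": 0,"tx": 0,"ty": 0,"tz": 0,"gripper": 0.1},{"ax": 0,"ay": 0,"az": 0,"tx": 0,"ty": 0,"tz": 0,"gripper": 0.1}]'

```text
time: 6.12
tcp_pos: [0.5391, -0.174, 0.2111]
tcp_rot: [-0.0, 1.0, 0.0, -0.0]
force: [-0.2, -0.1, -4.8]
grip_width: 0.19
```

```bash
python3 - <<'E'
from h import *
s=robot.get_state();print(s['time'],s['tcp_pos'],s['tcp_rot'],s['force'],s['wrist_torque'],s['grip_width'])
for n in ('wrist','side','scene'):
    b=robot.grab_frame(n);cv2.imwrite(f"pics/{n}7.png",b[:,:,::-1])
a=cv2.imread('pics/side7.png')[70:210,240:380];c=cv2.imread('pics/wrist7.png')[180:320,185:325];
cv2.imwrite('pics/c7.png',cv2.resize(np.hstack([a,c]),None,fx=2.8,fy=2.8,interpolation=cv2.INTER_CUBIC))
E
```

```text
6.125 [ 0.5391 -0.174   0.2111] [-0.0003  1.      0.0004 -0.0002] [-0.2393 -0.0697 -4.8362] [-0.0213  0.0083  0.003 ] 0.18979204974947314
```

View pics/c7.png

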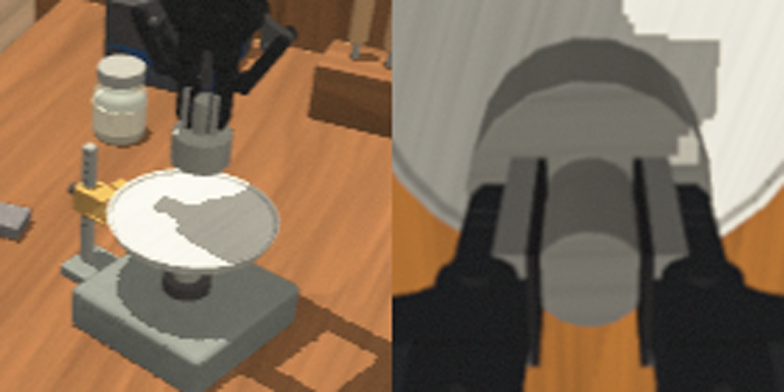

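View pics/wrist7.png

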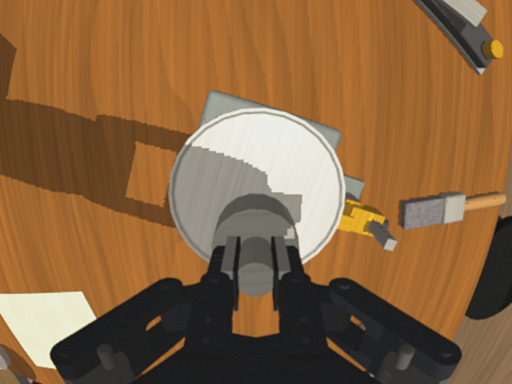

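The weight hangs upright over the pan and the force of 4.84 N agrees with about 0.5 kg. Contact should come at TCP z ≈ 0.147 and full load at about 0.119. I'm lowering slowly.

Request:
send_rows --series '[{"ax": 0,"ay": 0,"az": 0,"tx": 0,"ty": 0,"tz": -1.5,"gripper": 0.1},{"ax": 0,"ay": 0,"az": 0,"tx": 0,"ty": 0,"tz": -1.5,"gripper": 0.1},{"ax": 0,"ay": 0,"az": 0,"tx": 0,"ty": 0,"tz": -1.5,"gripper": 0.1},{"ax": 0,"ay": 0,"az": 0,"tx": 0,"ty": 0,"tz": -1,"gripper": 0.1},{"ax": 0,"ay": 0,"az": 0,"tx": 0,"ty": 0,"tz": -0.5,"gripper": 0.1}]'

```text
time: 6.9
tcp_pos: [0.5386, -0.1749, 0.1503]
tcp_rot: [-0.0, 1.0, -0.0, -0.001]
force: [-0.1, 0.4, -4.6]
grip_width: 0.189
```

Request:
send_rows --series '[{"ax": 0,"ay": 0,"az": 0,"tx": 0,"ty": 0,"tz": -0.7,"gripper": 0.1},{"ax": 0,"ay": 0,"az": 0,"tx": 0,"ty": 0,"tz": -0.7,"gripper": 0.1},{"ax": 0,"ay": 0,"az": 0,"tx": 0,"ty": 0,"tz": -0.7,"gripper": 0.1},{"ax": 0,"ay": 0,"az": 0,"tx": 0,"ty": 0,"tz": 0,"gripper": 0.1},{"ax": 0,"ay": 0,"az": 0,"tx": 0,"ty": 0,"tz": 0,"gripper": 0.1}]'

```text
time: 7.52
tcp_pos: [0.5391, -0.1751, 0.1305]
tcp_rot: [0.0, 1.0, 0.0, 0.0]
force: [-1.6, -0.1, -1.2]
grip_width: 0.192
```

Request:
send_rows --series '[{"ax": 0,"ay": 0,"az": 0,"tx": 0,"ty": 0,"tz": -0.4,"gripper": 0.1},{"ax": 0,"ay": 0,"az": 0,"tx": 0,"ty": 0,"tz": -0.4,"gripper": 0.1},{"ax": 0,"ay": 0,"az": 0,"tx": 0,"ty": 0,"tz": 0,"gripper": 0.1},{"ax": 0,"ay": 0,"az": 0,"tx": 0,"ty": 0,"tz": 0,"gripper": 0.1},{"ax": 0,"ay": 0,"az": 0,"tx": 0,"ty": 0,"tz": 0,"gripper": 0.1}]'

```text
time: 8.15
tcp_pos: [0.5392, -0.1751, 0.1225]
tcp_rot: [0.0, 1.0, 0.0, 0.0]
force: [-0.1, -0.1, 0.5]
grip_width: 0.193
```

```bash
python3 - <<'E'
from h import *
s=robot.get_state();print(s['time'],s['tcp_pos'],s['force'])
b=robot.grab_frame('side')
cv2.imwrite('pics/c8.png',cv2.resize(b[80:220,230:380,::-1],None,fx=4,fy=4,interpolation=cv2.INTER_CUBIC))
E
```

```text
8.15 [ 0.5392 -0.1751  0.1225] [-0.1078 -0.0839  0.5146]
```

View pics/c8.png

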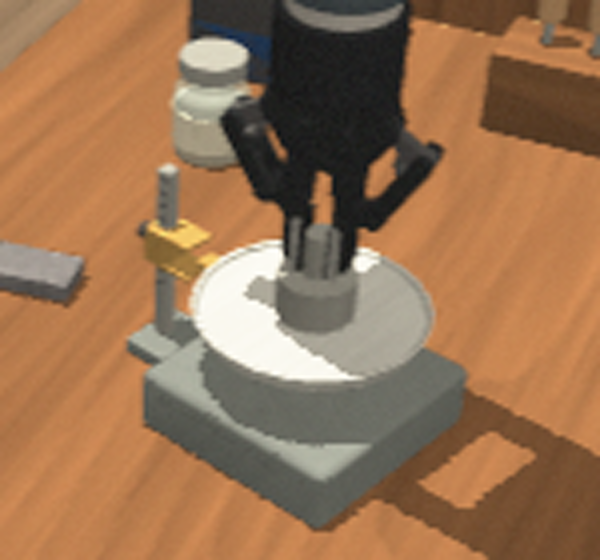

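The load is carried by the pan: the force reads +0.5 N, the weight is upright and the pan has sunk. I'm releasing it and going straight up.

Request:
send_rows --series '[{"ax": 0,"ay": 0,"az": 0,"tx": 0,"ty": 0,"tz": 0,"gripper": 0.3},{"ax": 0,"ay": 0,"az": 0,"tx": 0,"ty": 0,"tz": 0,"gripper": 0.6},{"ax": 0,"ay": 0,"az": 0,"tx": 0,"ty": 0,"tz": 0,"gripper": 0.6},{"ax": 0,"ay": 0,"az": 0,"tx": 0,"ty": 0,"tz": 0,"gripper": 0.6},{"ax": 0,"ay": 0,"az": 0,"tx": 0,"ty": 0,"tz": 0,"gripper": 0.6}]' --force 20

```text
time: 8.82
tcp_pos: [0.539, -0.175, 0.1223]
tcp_rot: [0.0, 1.0, 0.0, 0.0]
force: [0.1, -0.7, -0.7]
grip_width: 0.603
```

Request:
send_rows --series '[{"ax": 0,"ay": 0,"az": 0,"tx": 0,"ty": 0,"tz": 1,"gripper": 0.6},{"ax": 0,"ay": 0,"az": 0,"tx": 0,"ty": 0,"tz": 3,"gripper": 0.6},{"ax": 0,"ay": 0,"az": 0,"tx": 0,"ty": 0,"tz": 4,"gripper": 0.6},{"ax": 0,"ay": 0,"az": 0,"tx": 0,"ty": 0,"tz": 4,"gripper": 0.6},{"ax": 0,"ay": 0,"az": 0,"tx": 0,"ty": 4,"tz": 0,"gripper": 0.6}]'

```text
time: 9.45
tcp_pos: [0.5415, -0.1368, 0.2468]
tcp_rot: [0.001, 1.0, -0.002, 0.004]
force: [1.1, 0.3, -0.1]
grip_width: 0.604
```

Request:
send_rows --series '[{"ax": -0.18,"ay": 0,"az": 0,"tx": 3,"ty": 5,"tz": 0,"gripper": 0.6},{"ax": -0.18,"ay": 0,"az": 0,"tx": 4,"ty": 5,"tz": -2,"gripper": 0.6},{"ax": -0.18,"ay": 0,"az": 0,"tx": 4,"ty": 5,"tz": -3,"gripper": 0.6},{"ax": 0,"ay": 0,"az": 0,"tx": 0,"ty": 0,"tz": 0,"gripper": 0.6},{"ax": 0,"ay": 0,"az": 0,"tx": 0,"ty": 0,"tz": 0,"gripper": 0.6}]'

```text
time: 10.07
tcp_pos: [0.6392, 0.0029, 0.1965]
tcp_rot: [0.261, 0.965, 0.001, -0.002]
force: [0.1, -0.6, 1.8]
grip_width: 0.603
```

```bash
python3 - <<'E'
from h import *
s=robot.get_state();print(s['time'],s['tcp_pos'],s['force'])
np.save('w9.npy',np.r_[s['tcp_pos'],s['tcp_rot']])
for n in ('wrist','side','scene'):
    cv2.imwrite(f"pics/{n}9.png",robot.grab_frame(n)[:,:,::-1])
a=cv2.imread('pics/side9.png')[100:240,240:380];c=cv2.imread('pics/scene9.png')[110:250,115:255]
cv2.imwrite('pics/c9.png',cv2.resize(np.hstack([a,c]),None,fx=2.8,fy=2.8,interpolation=cv2.INTER_CUBIC))
E
```

```text
10.075 [0.6392 0.0029 0.1965] [ 0.0923 -0.584   1.7662]
```

View pics/wrist9.png

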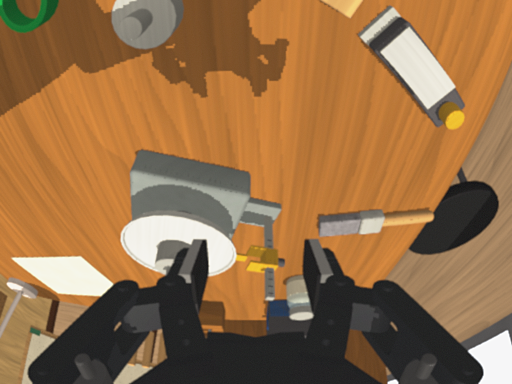

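View pics/c9.png

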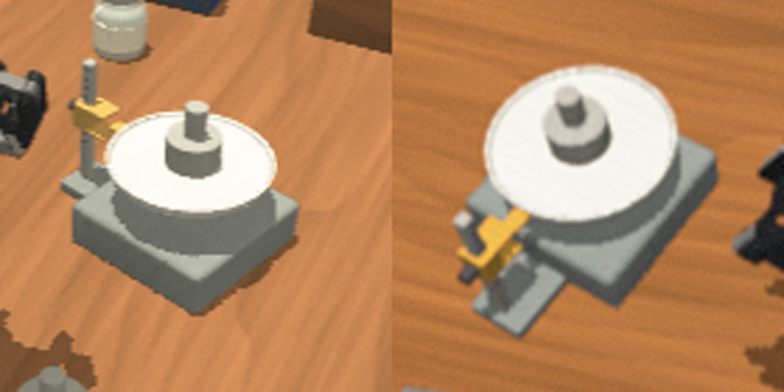

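```bash
python3 - <<'E'
from h import *
a=cv2.imread('pics/wrist9.png')[225:305,215:295]
cv2.imwrite('pics/c10.png',cv2.resize(a,None,fx=6,fy=6,interpolation=cv2.INTER_CUBIC))
E
```

```text
(no output)
```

View pics/c10.png

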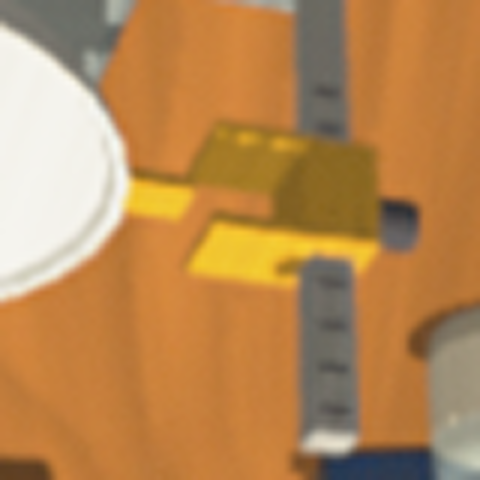

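The pointer tip at zoom y≈195 sits between the tab tips, at about 155 and 250, close to their middle. The weight is upright near the pan's centre, and the arm is clear. I'm handing it in.

```bash
python3 -c "
from station import robot
print(robot.sign_off())"
```

```text
the job is handed in; nothing more can be done
None
```

I put the medium counterweight on the pan and handed the job in; sign-off reports no verdict.

- **Choice:** a side-on wrist picture put the fork about 28 mm below the unloaded pointer, which matches the medium weight. In the hand the weight read 4.8 N, about 0.5 kg, which agrees.
- **Placing:** I lowered it slowly until the pan carried the whole load (force on the tool near zero), then opened the fingers and went straight up.
- **Last pictures, about 10 s in:** the weight stands upright near the pan's centre, and the pointer is between the fork's tabs, close to the middle. The arm is clear of everything, and I did not touch the other two weights or the look-alikes.

**Disagreements along the way:**
- The scene and side cameras placed the medium weight about 9 mm apart in x, so I used the wrist camera for the grasp. Its measurement of the body's width, 49.8 mm against 50 mm, checked out.
- The gripper read about 17 mm on the knob (20 mm, 18 mm at its base), but the grip held.
- My first move call was refused because some row keys were missing, and nothing moved.

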